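# Snap the marble tin's lid shut

### The job

Close the marble tin's lid by pressing its four raised rim sections down with the fingertips, one at a time, until each clicks fully shut, level with the lid corners: start with the side that has the pull tab and go round clockwise as seen from above. Do not pick up, tip or shove the tin, and leave everything else on the shelf where it is.

Things in the scene. Friction and masses are not known exactly. Their poses are not given: they have to be found in the camera images.
- tin: Loose red rectangular tin of marbles, about 1 kg, 146 x 116 mm, with a grey snap lid 150 x 120 mm. Origin: centre of its underside; x along its long side, z up. Lid: four straight rim sections, one per side, between four fixed corner blocks 23 mm square (tops 70 mm above the table). Clockwise from above: -x (pull tab), +y, +x, -y. At the start all four sections stand 5.5 to 7 mm above the corners; shut, they are level.
- window (a point): Centre of the top of the fixed clear window inside the lid's rim, 112 x 82 mm, sunken: 58 mm above the table.
- tab_tip (a point): Outer end of the pull tab: a flat lip 40 mm wide, 5 mm thick, sticking 19 mm out beyond the lid's edge at the middle of the short -x side; it moves with section 1.
- rim_tab_top (a point): Centre of the top face of the rim section on the short -x side, 72 mm long and 18 mm wide, with the pull tab; section 1. It moves with the section: 77 mm above the table at joint 0, 70 mm when shut. Axes as the tin.
- rim_tab (a joint): Downward travel of the rim section on the short -x side, 72 mm long and 18 mm wide, with the pull tab; section 1. 0 = up (open), 0.007 m = shut. Starts 0 to 0.0015. A tight catch: it takes about 8 N to move, stays where it is left, and is home on a hard stop.
- rim_second_top (a point): Centre of the top face of the rim section on the long +y side, 102 mm long and 18 mm wide; section 2. It moves with the section: 77 mm above the table at joint 0, 70 mm when shut. Axes as the tin.
- rim_second (a joint): Downward travel of the rim section on the long +y side, 102 mm long and 18 mm wide; section 2. 0 = up (open), 0.007 m = shut. Starts 0 to 0.0015. A tight catch: it takes about 8 N to move, stays where it is left, and is home on a hard stop.
- rim_third_top (a point): Centre of the top face of the rim section on the short +x side, 72 mm long and 18 mm wide, no tab; section 3. It moves with the section: 77 mm above the table at joint 0, 70 mm when shut. Axes as the tin.
- rim_third (a joint): Downward travel of the rim section on the short +x side, 72 mm long and 18 mm wide, no tab; section 3. 0 = up (open), 0.007 m = shut. Starts 0 to 0.0015. A tight catch: it takes about 8 N to move, stays where it is left, and is home on a hard stop.
- rim_fourth_top (a point): Centre of the top face of the rim section on the long -y side, 102 mm long and 18 mm wide; section 4. It moves with the section: 77 mm above the table at joint 0, 70 mm when shut. Axes as the tin.
- rim_fourth (a joint): Downward travel of the rim section on the long -y side, 102 mm long and 18 mm wide; section 4. 0 = up (open), 0.007 m = shut. Starts 0 to 0.0015. A tight catch: it takes about 8 N to move, stays where it is left, and is home on a hard stop.
- cup: Bystander: loose copper measuring cup, 68 mm across, 55 mm high, flat handle along its +y. Origin: centre of underside.
- bowl: Bystander: loose stoneware pinch bowl, 92 mm across, 40 mm high, holding two marbles. Origin: centre of underside.
- marble0_center (a point): Bystander: centre of a 17 mm amber glass marble in the bowl.
- marble1_center (a point): Bystander: centre of the other 17 mm amber glass marble in the bowl.
- peg: Bystander: loose turned maple peg standing upright, 26 mm across the foot, 62 mm high. Origin: centre of underside.
- round_tin: Bystander: loose closed round tin, 76 mm across, 62 mm high. Origin: centre of underside.
- card: Bystander: loose plywood sorting card lying flat, 130 x 100 x 6 mm, with a steel spring clip on its +x edge, 20 mm high. Origin: centre of underside.

How it is judged (in metres and radians):
On the way, in this order (a step that is already met when the one before it is completed fails the run):
1. section 1 is clicked shut, with the later ones still up (value of joint rim_tab above 0.0055 m), for 0.1 s.
2. section 2 is clicked shut, with the later ones still up (value of joint each of rim_tab, rim_second above 0.0055 m), for 0.1 s.
3. section 3 is clicked shut, with the later ones still up (all of step 2 and value of joint rim_third above 0.0055 m), for 0.1 s.
4. section 4 is clicked shut (all of step 3 and value of joint rim_fourth above 0.0055 m), for 0.1 s.
At the end, for the whole second after the job is handed in: All four rim sections are at least 5.5 mm down (of 7 mm); the tin is at rest, level to 0.05 rad, on the table and within 30 mm of its start; cup, bowl, peg, round tin and card are within 20 mm of their starts and the marbles within 30 mm (all of step 4 and angle between tin's own z axis and vertical below 0.05 rad and distance of each of tin, marble0_center, marble1_center from where it was at the start of the episode below 0.03 m and height (world z) of tin below 0.006 m and linear speed of tin below 0.02 m/s and distance of each of cup, bowl, peg, round_tin, card from where it was at the start of the episode below 0.02 m); the robot touches nothing.
It fails at once if the tin is lifted off the table or tipped (height (world z) of tin above 0.01 m or angle between tin's own z axis and vertical above 0.15 rad).
It fails at once if the tin is shoved more than 40 mm (distance of tin from where it was at the start of the episode above 0.04 m).
It fails at once if a bystander is moved (distance of any of cup, bowl, peg, round_tin, card from where it was at the start of the episode above 0.03 m or distance of any of marble0_center, marble1_center from where it was at the start of the episode above 0.04 m).
It also fails if it takes over 59 s, if anything falls off the work surface, if the arm or the gripper's body presses on something with over 40 N, if the wrist force passes 120 N, or if a joint passes its speed limit or range.

### The arm

A 6-joint arm with a two-finger parallel gripper is mounted at the origin on the work surface. World frame = base frame: x ahead of the robot, y to its left, z up, the work surface at z = 0. Lengths are in mm, angles in rad, forces in N, time in s.
With the tool pointing down it reaches from about 300 to 775 mm from the base axis. Payload 14.6 kg.
Tool frame: the origin (TCP) lies between the finger pads; the fingertips stand manip.finger_overhang ahead of it and the grasp point (between the pads) lies 2 mm behind it (manip.finger_overhang is the distance from the TCP to the fingertips, in mm); z points along the fingers, y is the direction in which the jaws open and shut (so a half turn about z gives the same grasp; the last joint's range is limited). The gripper opens to 94 mm and grips with 3 to 60 N. Pads are 16 mm wide; open, the fingers measure 119 mm over their backs; the gripper's body (75 mm by 177 mm) begins 78 mm behind the grasp point.
Start: joints at [-1.395, 0.3, 1.521, -0, 1.321, -0.067], TCP at [132.225, -533.859, 222.446] pointing down, gripper open.
Joint ranges: [-3.03, 3.03], [-0.79, 2.21], [0.23, 2.52], [-1.04, 4.18], [0, 3.07], [-2.55, 2.55]. Speed limits (rad/s): [2.22, 2.22, 2.57, 3.14, 3.14, 3.14].

### API

Orientations are given as [roll, pitch, yaw] about the fixed x, y, z axes, in that order (R = Rz(yaw) Ry(pitch) Rx(roll)).
In Python, from cell import manip gives the robot as it stands.
- The arm moves only by the tool drive_tool, never from a script. Its argument "steps" is a list of rows, each an object with "delta_pos": the shift along the world's x, y, z in mm, a list of three; "yaw": the turn about the world's z in rad; "hand": the finger opening in mm, from 0 to 94. A call has 1 to 5 rows; each row shifts and turns the commanded pose from where the row before left it; what a row does not reach is not made up. A row lasts 1/12 s, in which the tool goes at most 41.7 mm and 7.16 degrees, less where a joint would pass 70% of its speed; a pose out of reach is approached as far as the arm can. A call is refused whole if a number of a shift passes 41.7 or a number of a turn 0.125, either way. A call with a gripper value outside its range is refused whole. The fingers move at their own pace and stop on an object; "squeeze" is the grip in N (left out, the last holds). Time passes only in rows, so rows that do not move let the fingers close. It gives the time, the measured TCP pose, the force and the opening at its end, in the units of the state.
- manip.read_state(): the state, without advancing time (a new reading comes with each control period).
- manip.camera(name): name is "scene" or "side" or "wrist"; returns a dict with "frame" (384x512x3 uint8, red, green, blue), "range_z" (384x512 float32, mm along the optical axis (not along the pixel's ray), 0 where there is no reading), "intrinsics" (3x3 intrinsics, pixels), "dist_coeffs" ([k1, k2, p1, p2, k3] as OpenCV has them; the pictures are not rectified), "position" and "attitude" of the camera in the world. Camera axes: x right, y down, z forward; pixel columns grow to the right and rows downward; lengths in mm; the calibration is good to about 2 mm. A picture is of the moment at which its call begins.
- manip.sign_off(): hands the job in, once; it reports no verdict.
The state is a dict: "clock": time; "joints": joint angles; "qd": joint speeds; "effort": joint torques, N m; "eef_pos": TCP position; "eef_rot": TCP orientation; "wrist_force": force on the tool from outside, world axes, zero at the start; "moment": the same for the moment, N m; "finger_gap": finger opening in mm.
Only numpy, scipy, OpenCV 4.12 (cv2) and the standard library are available. Lean on these libraries where they do the work, as an engineer would, in place of code of your own. Each camera call takes 0.05 s, during which the arm holds its last target.

## Working session

There is one attempt and no reset: what is moved stays moved. The work goes in short steps, Python scripts to look and compute and a tool call to move; the robot and the scene stay as the last step left them, time stands still between calls to the robot, and variables do not carry over. Pictures are saved under pics/ and viewed, and the job is handed in when it is done.

Besides the shell and the picture viewer there is one more tool, called after "Call:" as name(argument=value, ...), one argument or row to a line, values as JSON. drive_tool: Moves the arm, as the interface text tells. Its arguments: {"type":"object","properties":{"steps":{"type":"array"},"squeeze":{"type":"number"}},"required":["steps"]}

```bash
mkdir -p pics; cat > h.py <<'E'
import numpy as np, cv2
from cell import manip
def shot(n,f):
    c=manip.camera(n); cv2.imwrite('pics/'+f,c['frame'][:,:,::-1]); np.savez('pics/'+f+'.npz',**{k:np.array(v) for k,v in c.items()}); return c
E
python3 - <<'E'
from h import *
print(manip.read_state(), manip.finger_overhang)
for n in ['scene','side','wrist']:
    c=shot(n,n+'0.png'); print(n,c['position'],c['attitude'],c['intrinsics'],c['dist_coeffs'])
E
```

```text
{'clock': 0.0, 'joints': array([-1.39464042e+00,  3.00473907e-01,  1.52161318e+00, -8.58739258e-06,
        1.32069310e+00, -6.66147314e-02]), 'qd': array([-7.00528392e-05, -1.17732051e-03, -2.12558958e-04, -6.29663477e-04,
       -4.26049472e-04,  1.13821618e-03]), 'effort': array([ 1.87913953e-03, -5.31806266e+01, -3.52738452e+01,  7.09070242e-02,
        2.43754894e-02, -1.05588877e-04]), 'eef_pos': array([ 132.15858681, -533.6233097 ,  221.87120279]), 'eef_rot': array([-3.14040720e+00, -7.07493157e-05,  2.42772722e-01]), 'wrist_force': array([-1.05480855, -0.33610788,  0.20205312]), 'moment': array([0.02232562, 0.0068032 , 0.00438585]), 'finger_gap': 94.30633519348007} 17.0
scene [1084.76274456 -485.62225616 1072.06769615] [-2.49110854 -0.01212637  0.85551418] [[458.57536815   0.         255.10227007]
 [  0.         458.57536815 195.40540051]
 [  0.           0.           1.        ]] [-0.00944849  0.          0.          0.          0.        ]
side [  193.22227166 -1120.24733943   823.74814049] [-2.13345237 -0.02469369 -0.28657322] [[393.37396699   0.         256.51363568]
 [  0.         393.37396699 188.29563414]
 [  0.           0.           1.        ]] [-0.13462353  0.          0.          0.          0.        ]
wrist [ 206.89474914 -515.87419006  385.26701665] [ 2.87336997e+00  2.06361049e-03 -1.32769764e+00] [[283.37437187   0.         254.96814173]
 [  0.         283.37437187 194.06821693]
 [  0.           0.           1.        ]] [-0.06712966  0.          0.          0.          0.        ]
```

View pics/scene0.png

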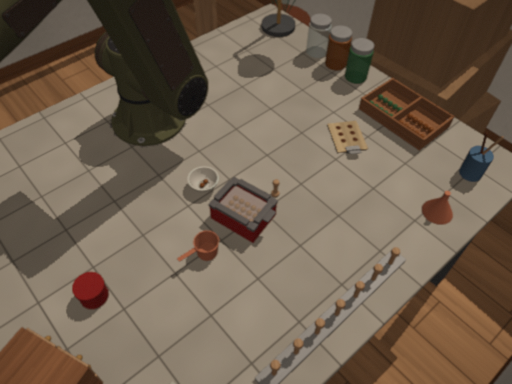

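View pics/side0.png

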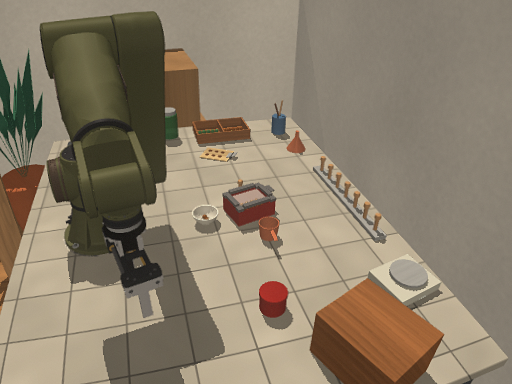

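View pics/wrist0.png

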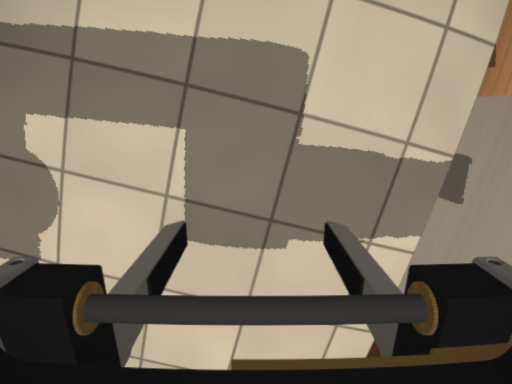

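The tin is at scene (243,208), with the bowl at (203,180), the cup at (205,245) and the peg at (276,187) close around it. Next I'll zoom in and build a point cloud.

```bash
cat >> h.py <<'E'
from scipy.spatial.transform import Rotation as R
def cloud(c):
    z=np.array(c['range_z']).astype(float); K=c['intrinsics']; h,w=z.shape
    v,u=np.mgrid[:h,:w]
    p=cv2.undistortPoints(np.stack([u,v],-1).reshape(-1,1,2).astype(np.float64),K,c['dist_coeffs']).reshape(h,w,2)
    P=np.dstack([p*z[...,None],z])
    W=P@R.from_euler('xyz',c['attitude']).as_matrix().T+c['position']
    W[z<=0]=np.nan
    return W
def load(f): return dict(np.load('pics/'+f+'.npz'))
E
python3 - <<'E'
from h import *
c=load('scene0.png'); W=cloud(c)
for u,v in [(243,208),(203,180),(205,245),(276,185),(350,250),(230,130)]: print(u,v,W[v,u].round(1))
a=c['frame'][140:280,160:310]; b=load('side0.png')['frame'][160:260,170:310]
cv2.imwrite('pics/z1.png',cv2.resize(a,None,fx=5,fy=4.2857*1.0,interpolation=3)[:,:,::-1])
cv2.imwrite('pics/z2.png',cv2.resize(b,None,fx=5,fy=5,interpolation=3)[:,:,::-1])
# orthographic height map top-down from scene
for f in ['scene0.png','side0.png']:
    W=cloud(load(f)).reshape(-1,3); C=load(f)['frame'].reshape(-1,3)
    m=(W[:,2]>62)&(W[:,2]<90)&(abs(W[:,0]-500)<300)
    print(f,m.sum(), np.nanmedian(W[m],0))
E
```

```text
243 208 [522.8 -24.7  60.5]
203 180 [346.5 -31.   21.2]
205 245 [ 518.3 -155.8    2.8]
276 185 [517.1 102.8  51.6]
350 250 [783.5 133.5  -1.1]
230 130 [217.3 175.5  -2.6]
scene0.png 2405 [477.95161176  33.86689045  73.60763668]
side0.png 1737 [519.01280441 -73.35622354  73.83230791]
```

View pics/z1.png

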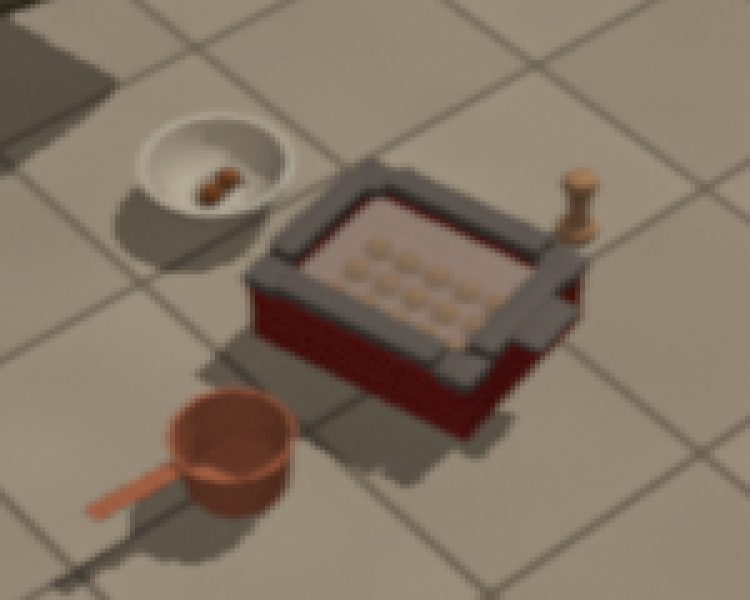

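View pics/z2.png

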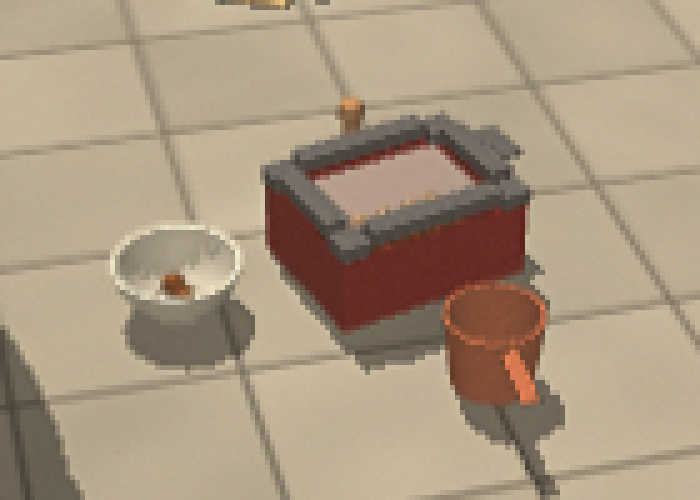

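The tab sits at z1 (545,320), the far (world +x) side of the tin. So tin -x points roughly along world +x. Next I'll fit the pose.

```bash
python3 - <<'E'
from h import *
for f in ['scene0.png','side0.png']:
    c=load(f);W=cloud(c)
    fl=W.reshape(-1,3); m=(abs(fl[:,0]-700)<80)&(abs(fl[:,1]-0)<100)&(fl[:,2]<20); print('table z',np.median(fl[m][:,2]))
    m=(fl[:,2]>66)&(fl[:,2]<84)&(abs(fl[:,0]-490)<130)&(abs(fl[:,1]+10)<130)
    p=fl[m]; C=c['frame'].reshape(-1,3)[m].astype(int); g=(C.max(1)-C.min(1)<40); p=p[g]
    print(len(p)); 
    # fit: search yaw to maximise points in ring model
    from scipy.optimize import minimize
    best=None
    def cost(q):
        x,y,t=q; d=p[:,:2]-[x,y]; a=d@[np.cos(t),np.sin(t)]; b=d@[-np.sin(t),np.cos(t)]
        # signed distance to ring centre line band: rect ring 112x82 .. 150x120 
        o=np.maximum(np.abs(a)-75,np.abs(b)-60); i=np.minimum(-99,0)
        inn=np.maximum(np.abs(a)-56,np.abs(b)-41)
        tab=(np.maximum(abs(-a-75-9.5)-9.5,abs(b)-20))
        out=np.minimum(np.maximum(o,0),np.maximum(tab,0)); ins=np.maximum(-inn,0)
        return np.minimum(out+ins,15).mean()
    for t0 in np.linspace(-np.pi,np.pi,24):
        r=minimize(cost,[*np.median(p[:,:2],0),t0],method='Nelder-Mead',options=dict(initial_simplex=None,maxiter=800))
        if best is None or r.fun<best.fun: best=r
    print(f,best.x,best.fun, np.percentile(p[:,2],[5,50,95]))
    x,y,t=best.x;d=p[:,:2]-[x,y]; a=d@[np.cos(t),np.sin(t)]; b=d@[-np.sin(t),np.cos(t)]
    print(np.percentile(a,[1,50,99]),np.percentile(b,[1,99]))
    for n,mm in dict(tab=(a<-58)&(a>-74)&(abs(b)<34),sec=(b>43)&(b<59)&(abs(a)<48),th=(a>58)&(a<74)&(abs(b)<34),fo=(b<-43)&(b>-59)&(abs(a)<48),cor=(abs(a)>58)&(abs(b)>43)).items(): print(n,mm.sum(),np.median(p[mm][:,2]))
    # bystanders
    for n,x0,y0,h in [('bowl',346,-20,30),('cup',490,-150,45),('peg',510,100,40)]:
        mm=(np.hypot(fl[:,0]-x0,fl[:,1]-y0)<70)&(fl[:,2]>h)&(fl[:,2]<h+25)
        q=fl[mm]; dd=q[:,:2]-[x,y]; aa=dd@[np.cos(t),np.sin(t)]; bb=dd@[-np.sin(t),np.cos(t)]
        k=(abs(aa)>80)|(abs(bb)>66); q=q[k]; print(n,len(q),q.min(0).round(),q.max(0).round())
E
```

```text
table z -1.3901428578628838
1110
scene0.png [512.13757732 -14.95042551  -2.88009989] 0.027692694905494513 [67.31433434 73.70578932 77.75312884]
[-91.62816207 -13.69823178  74.49480607] [-59.37422239  59.84406054]
tab 136 75.28537657425551
sec 203 74.75754730653239
th 121 75.10755146749727
fo 185 74.35266561885794
cor 113 68.82119872651526
bowl 216 [306. -79.  30.] [398.  11.  45.]
cup 110 [ 504. -204.   45.] [ 559. -128.   57.]
peg 46 [502.  98.  41.] [520. 115.  64.]
table z -0.9566250500214437
547
side0.png [509.40234578 -16.62641828  -2.88446715] 0.0797411868999355 [67.38101353 73.68311853 77.71256061]
[-90.08694054  -1.94552044  74.76268578] [-61.26358314  60.89733791]
tab 56 74.89372645000344
sec 108 74.62940101395168
th 63 75.25118362980038
fo 90 74.27542149613328
cor 57 68.7886806485867
bowl 159 [305. -81.  30.] [394.  11.  42.]
cup 89 [ 503. -206.   45.] [ 559. -130.   57.]
peg 27 [499.  97.  41.] [518. 112.  62.]
```

The fit puts the tin at about (511, -15.5) with yaw -2.882, and the two cameras agree to 2-3 mm. The sections stand about 6 mm above the corners. I'll close the fingers and move above section 1 at about (573, 1).

Call:
drive_tool(
  steps=[
    {"delta_pos": [24, 30, 0], "yaw": 0.017, "hand": 0},
    {"delta_pos": [24, 30, 0], "yaw": 0, "hand": 0},
    {"delta_pos": [24, 30, 0], "yaw": 0, "hand": 0},
    {"delta_pos": [24, 30, 0], "yaw": 0, "hand": 0},
    {"delta_pos": [24, 30, 0], "yaw": 0, "hand": 0},
  ],
  squeeze=20,
)

```text
clock: 0.57
eef_pos: [252.9, -382.2, 222.3]
eef_rot: [-3.141, -0.0, 0.259]
wrist_force: [1.7, -0.3, 0.4]
finger_gap: 64.0
```

Call:
drive_tool(
  steps=[
    {"delta_pos": [24, 30, 0], "yaw": 0, "hand": 0},
    {"delta_pos": [24, 30, 0], "yaw": 0, "hand": 0},
    {"delta_pos": [24, 30, 0], "yaw": 0, "hand": 0},
    {"delta_pos": [24, 30, 0], "yaw": 0, "hand": 0},
    {"delta_pos": [24, 30, 0], "yaw": 0, "hand": 0},
  ],
)

```text
clock: 0.98
eef_pos: [372.9, -232.1, 222.5]
eef_rot: [3.141, -0.0, 0.26]
wrist_force: [0.3, -0.6, -1.0]
finger_gap: 30.4
```

Call:
drive_tool(
  steps=[
    {"delta_pos": [24, 30, 0], "yaw": 0, "hand": 0},
    {"delta_pos": [24, 30, 0], "yaw": 0, "hand": 0},
    {"delta_pos": [24, 30, 0], "yaw": 0, "hand": 0},
    {"delta_pos": [24, 30, 0], "yaw": 0, "hand": 0},
    {"delta_pos": [24, 30, 0], "yaw": 0, "hand": 0},
  ],
)

```text
clock: 1.4
eef_pos: [493.0, -82.0, 222.4]
eef_rot: [3.142, 0.0, 0.26]
wrist_force: [0.5, -1.5, -0.3]
finger_gap: 0.5
```

Call:
drive_tool(
  steps=[
    {"delta_pos": [27, 28, 0], "yaw": 0, "hand": 0},
    {"delta_pos": [27, 28, 0], "yaw": 0, "hand": 0},
    {"delta_pos": [26, 27, 0], "yaw": 0, "hand": 0},
    {"delta_pos": [0, 0, -40], "yaw": 0, "hand": 0},
    {"delta_pos": [0, 0, -40], "yaw": 0, "hand": 0},
  ],
)

```text
clock: 1.82
eef_pos: [573.9, 0.7, 142.4]
eef_rot: [3.14, -0.004, 0.262]
wrist_force: [0.0, -1.2, -1.7]
finger_gap: 0.5
```

Call:
drive_tool(
  steps=[
    {"delta_pos": [0, 0, -26], "yaw": 0, "hand": 0},
    {"delta_pos": [0, 0, 0], "yaw": 0, "hand": 0},
  ],
)

```text
clock: 1.98
eef_pos: [569.5, -0.5, 110.7]
eef_rot: [-3.139, 0.009, 0.26]
wrist_force: [-0.3, -0.0, -0.5]
finger_gap: 0.7
```

```bash
python3 - <<'E'
from h import *
s=manip.read_state();print(s['eef_pos'],s['wrist_force'],s['finger_gap'])
a=shot('scene','scene1.png')['frame'][120:270,180:330]; b=shot('side','side1.png')['frame'][130:280,180:330];shot('wrist','wrist1.png')
cv2.imwrite('pics/z3.png',cv2.resize(np.hstack([a,b])[:,:,::-1],(800,400),interpolation=3))
E
```

```text
[ 5.69526681e+02 -4.84194409e-01  1.10726574e+02] [-2.77493398e-01 -4.20061227e-04 -5.21268852e-01] 0.7130744818253356
```

View pics/z3.png

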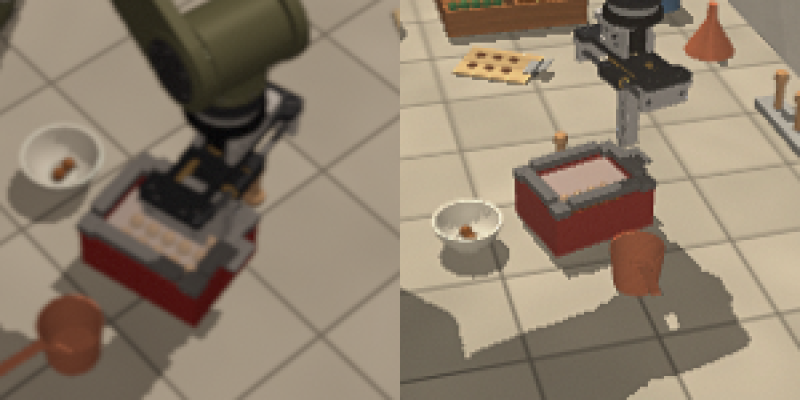

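View pics/wrist1.png

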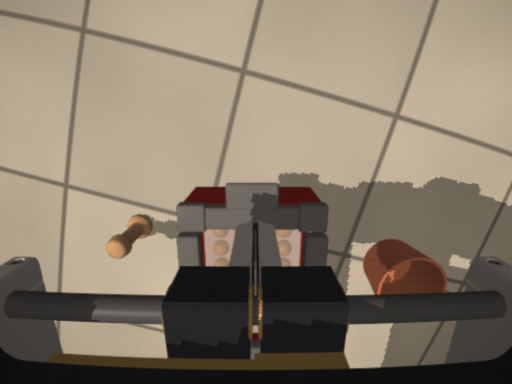

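The wrist view shows the fingertips over the tab-side rim (255,215), with the tab just beyond at (250,195). Lining up is good, so I'll let it settle, then press down in small steps.

Call:
drive_tool(
  steps=[
    {"delta_pos": [0, 0, -8], "yaw": 0, "hand": 0},
    {"delta_pos": [0, 0, -3], "yaw": 0, "hand": 0},
    {"delta_pos": [0, 0, 0], "yaw": 0, "hand": 0},
  ],
)

```text
clock: 2.38
eef_pos: [572.2, -1.0, 105.6]
eef_rot: [3.141, -0.0, 0.26]
wrist_force: [-0.7, -0.6, -0.5]
finger_gap: 0.0
```

Call:
drive_tool(
  steps=[
    {"delta_pos": [0, 0, -2], "yaw": 0, "hand": 0},
    {"delta_pos": [0, 0, -2], "yaw": 0, "hand": 0},
    {"delta_pos": [0, 0, -1], "yaw": 0, "hand": 0},
    {"delta_pos": [0, 0, 0], "yaw": 0, "hand": 0},
  ],
)

```text
clock: 2.72
eef_pos: [572.2, -0.9, 100.3]
eef_rot: [-3.142, 0.0, 0.26]
wrist_force: [-0.1, -0.1, -0.3]
finger_gap: 0.3
```

Call:
drive_tool(
  steps=[
    {"delta_pos": [0, 0, -2], "yaw": 0, "hand": 0},
    {"delta_pos": [0, 0, -2], "yaw": 0, "hand": 0},
    {"delta_pos": [0, 0, -2], "yaw": 0, "hand": 0},
    {"delta_pos": [0, 0, -2], "yaw": 0, "hand": 0},
  ],
)

```text
clock: 3.05
eef_pos: [572.3, -0.9, 92.5]
eef_rot: [3.142, -0.0, 0.26]
wrist_force: [-3.1, 0.3, 7.4]
finger_gap: 0.2
```

Call:
drive_tool(
  steps=[
    {"delta_pos": [0, 0, -1.5], "yaw": 0, "hand": 0},
    {"delta_pos": [0, 0, -1.5], "yaw": 0, "hand": 0},
    {"delta_pos": [0, 0, 0], "yaw": 0, "hand": 0},
  ],
)

```text
clock: 3.3
eef_pos: [572.3, -0.8, 89.6]
eef_rot: [3.142, -0.0, 0.26]
wrist_force: [-1.3, 0.2, 2.2]
finger_gap: 0.5
```

Call:
drive_tool(
  steps=[
    {"delta_pos": [0, 0, -1], "yaw": 0, "hand": 0},
    {"delta_pos": [0, 0, -1], "yaw": 0, "hand": 0},
    {"delta_pos": [0, 0, -0.6], "yaw": 0, "hand": 0},
    {"delta_pos": [0, 0, 0], "yaw": 0, "hand": 0},
  ],
)

```text
clock: 3.63
eef_pos: [572.3, -0.9, 87.3]
eef_rot: [3.142, -0.0, 0.26]
wrist_force: [-2.8, -0.0, 5.7]
finger_gap: 0.3
```

Call:
drive_tool(
  steps=[
    {"delta_pos": [0, 0, -0.7], "yaw": 0, "hand": 0},
    {"delta_pos": [0, 0, -0.7], "yaw": 0, "hand": 0},
    {"delta_pos": [0, 0, 0], "yaw": 0, "hand": 0},
  ],
)

```text
clock: 3.88
eef_pos: [572.5, -0.9, 87.1]
eef_rot: [3.141, -0.001, 0.26]
wrist_force: [-10.2, 0.8, 19.4]
finger_gap: 0.6
```

It stopped at z=87.1 with 19 N, which is the hard stop. I'll lift and move over to section 2 with a look in between.

Call:
drive_tool(
  steps=[
    {"delta_pos": [0, 0, 10], "yaw": 0, "hand": 0},
    {"delta_pos": [0, 0, 24], "yaw": 0, "hand": 0},
    {"delta_pos": [-25, -30, 0], "yaw": 0, "hand": 0},
    {"delta_pos": [-25, -29, 0], "yaw": 0, "hand": 0},
    {"delta_pos": [0, 0, 0], "yaw": 0, "hand": 0},
  ],
)

```text
clock: 4.3
eef_pos: [519.4, -62.9, 119.5]
eef_rot: [3.141, 0.001, 0.258]
wrist_force: [-0.3, -0.7, -0.2]
finger_gap: 0.7
```

```bash
cat >> h.py <<'E'
def look(k):
    s=manip.read_state();print(s['clock'],s['eef_pos'],s['wrist_force'],s['finger_gap'])
    a=shot('scene','scene%s.png'%k)['frame'][120:270,180:330]; b=shot('side','side%s.png'%k)['frame'][130:280,180:330];w=shot('wrist','wrist%s.png'%k)['frame'][150:300,150:450]
    cv2.imwrite('pics/v%s.png'%k,cv2.resize(np.vstack([np.hstack([a,b]),w])[:,:,::-1],(600,600),interpolation=3))
    t0=-2.882
    for f in ['scene','side']:
        c=load('%s%s.png'%(f,k)); p=cloud(c).reshape(-1,3); d=p[:,:2]-([512.1,-15] if f=='scene' else [509.4,-16.6])
        C=c['frame'].reshape(-1,3).astype(int); g=(C.max(1)-C.min(1)<40)&(p[:,2]>60)&(p[:,2]<84)
        a=d@[np.cos(t0),np.sin(t0)]; b=d@[-np.sin(t0),np.cos(t0)]
        for n,mm in dict(tab=(a<-58)&(a>-73)&(abs(b)<34),sec=(b>44)&(b<58)&(abs(a)<48),th=(a>58)&(a<73)&(abs(b)<34),fo=(b<-44)&(b>-58)&(abs(a)<48),cor=(abs(a)>58)&(abs(b)>43)&(abs(a)<74)&(abs(b)<59)).items():
            mm=mm&g; print(f,n,mm.sum(),np.median(p[mm][:,2]).round(1) if mm.any() else None)
E
python3 -c "
from h import *
look('2')"
```

```text
4.3 [519.40138713 -62.90926325 119.50988406] [-0.33700535 -0.67555474 -0.18617518] 0.6705635301713372
scene tab 115 68.3
scene sec 142 74.9
scene th 0 None
scene fo 132 74.2
scene cor 68 68.3
side tab 45 69.1
side sec 103 74.5
side th 60 75.2
side fo 75 74.0
side cor 45 68.5
```

View pics/v2.png

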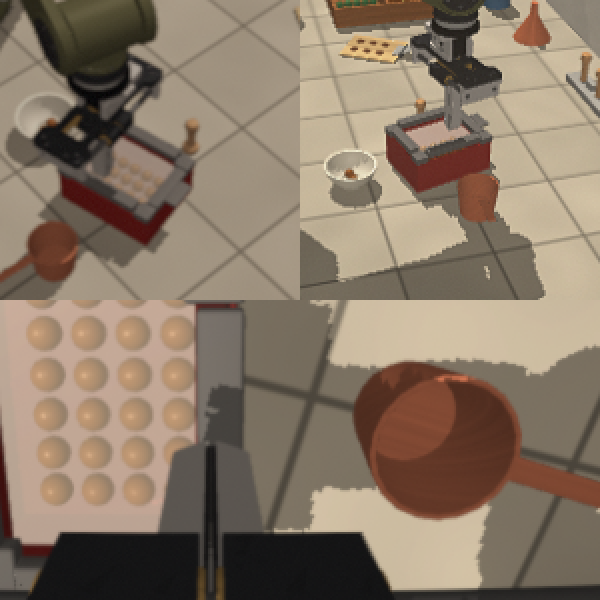

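Section 1 is level with the corners (68.3 against 68.3 in the scene camera), and sections 2-4 are still up. The wrist view shows the tips over section 2 at (210,440). Next I'll press section 2.

Call:
drive_tool(
  steps=[
    {"delta_pos": [0, 0, -12], "yaw": 0, "hand": 0},
    {"delta_pos": [0, 0, -8], "yaw": 0, "hand": 0},
    {"delta_pos": [0, 0, -2], "yaw": 0, "hand": 0},
    {"delta_pos": [0, 0, 0], "yaw": 0, "hand": 0},
  ],
)

```text
clock: 4.78
eef_pos: [522.2, -59.3, 96.6]
eef_rot: [-3.141, 0.001, 0.261]
wrist_force: [1.1, 0.4, -0.3]
finger_gap: 0.3
```

Call:
drive_tool(
  steps=[
    {"delta_pos": [0, 0, -2], "yaw": 0, "hand": 0},
    {"delta_pos": [0, 0, -2], "yaw": 0, "hand": 0},
    {"delta_pos": [0, 0, -2], "yaw": 0, "hand": 0},
    {"delta_pos": [0, 0, -1.5], "yaw": 0, "hand": 0},
  ],
)

```text
clock: 5.12
eef_pos: [522.6, -59.7, 90.5]
eef_rot: [3.141, -0.001, 0.26]
wrist_force: [-2.3, 1.6, 6.8]
finger_gap: 0.9
```

Call:
drive_tool(
  steps=[
    {"delta_pos": [0, 0, -1], "yaw": 0, "hand": 0},
    {"delta_pos": [0, 0, -1], "yaw": 0, "hand": 0},
    {"delta_pos": [0, 0, -0.8], "yaw": 0, "hand": 0},
    {"delta_pos": [0, 0, -0.6], "yaw": 0, "hand": 0},
    {"delta_pos": [0, 0, 0], "yaw": 0, "hand": 0},
  ],
)

```text
clock: 5.53
eef_pos: [522.6, -59.7, 87.3]
eef_rot: [3.141, -0.001, 0.26]
wrist_force: [-1.0, 1.7, 5.6]
finger_gap: 0.4
```

Call:
drive_tool(
  steps=[
    {"delta_pos": [0, 0, -0.7], "yaw": 0, "hand": 0},
    {"delta_pos": [0, 0, -0.6], "yaw": 0, "hand": 0},
    {"delta_pos": [0, 0, 0], "yaw": 0, "hand": 0},
  ],
)

```text
clock: 5.78
eef_pos: [522.7, -59.7, 87.1]
eef_rot: [3.141, -0.002, 0.26]
wrist_force: [-8.1, 3.3, 20.1]
finger_gap: 0.6
```

Section 2 is home. On to section 3 at (449, -32).

Call:
drive_tool(
  steps=[
    {"delta_pos": [0, 0, 10], "yaw": 0, "hand": 0},
    {"delta_pos": [0, 0, 24], "yaw": 0, "hand": 0},
    {"delta_pos": [-37, 14, 0], "yaw": 0, "hand": 0},
    {"delta_pos": [-36, 14, 0], "yaw": 0, "hand": 0},
    {"delta_pos": [0, 0, 0], "yaw": 0, "hand": 0},
  ],
)

```text
clock: 6.2
eef_pos: [443.8, -30.1, 118.4]
eef_rot: [-3.14, 0.004, 0.261]
wrist_force: [-0.6, 0.5, 0.0]
finger_gap: 0.6
```

```bash
python3 -c "
from h import *
look('3')"
```

```text
6.2 [443.83745769 -30.12708867 118.40192843] [-0.55787827  0.46530609  0.02588894] 0.6060737448840505
scene tab 120 68.5
scene sec 163 68.4
scene th 124 74.6
scene fo 156 74.2
scene cor 125 68.0
side tab 52 69.0
side sec 89 68.6
side th 59 75.4
side fo 64 73.7
side cor 55 67.8
```

View pics/v3.png

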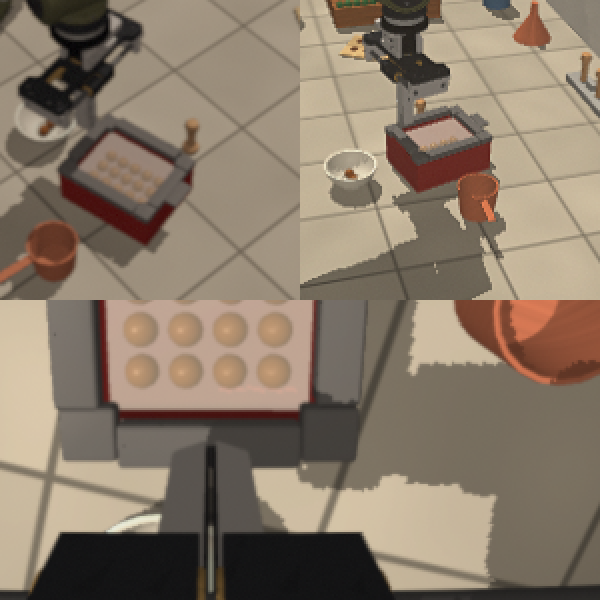

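Sections 1 and 2 are level with the corners, 3 and 4 are still up, and the tips are over section 3 (wrist 210,445), so I'll press it.

Call:
drive_tool(
  steps=[
    {"delta_pos": [0, 0, -12], "yaw": 0, "hand": 0},
    {"delta_pos": [0, 0, -8], "yaw": 0, "hand": 0},
    {"delta_pos": [0, 0, -2], "yaw": 0, "hand": 0},
    {"delta_pos": [0, 0, 0], "yaw": 0, "hand": 0},
  ],
)

```text
clock: 6.68
eef_pos: [449.3, -32.0, 96.6]
eef_rot: [-3.141, 0.001, 0.26]
wrist_force: [-0.1, 0.2, 0.6]
finger_gap: 0.5
```

Call:
drive_tool(
  steps=[
    {"delta_pos": [0, 0, -2], "yaw": 0, "hand": 0},
    {"delta_pos": [0, 0, -2], "yaw": 0, "hand": 0},
    {"delta_pos": [0, 0, -2], "yaw": 0, "hand": 0},
    {"delta_pos": [0, 0, -1.5], "yaw": 0, "hand": 0},
  ],
)

```text
clock: 7.02
eef_pos: [449.7, -32.0, 90.3]
eef_rot: [3.141, -0.001, 0.26]
wrist_force: [-1.6, -0.5, 6.3]
finger_gap: 0.7
```

Call:
drive_tool(
  steps=[
    {"delta_pos": [0, 0, -1], "yaw": 0, "hand": 0},
    {"delta_pos": [0, 0, -1], "yaw": 0, "hand": 0},
    {"delta_pos": [0, 0, -0.8], "yaw": 0, "hand": 0},
    {"delta_pos": [0, 0, -0.6], "yaw": 0, "hand": 0},
    {"delta_pos": [0, 0, 0], "yaw": 0, "hand": 0},
  ],
)

```text
clock: 7.43
eef_pos: [449.7, -32.0, 87.2]
eef_rot: [3.141, -0.001, 0.26]
wrist_force: [-2.1, 0.5, 9.0]
finger_gap: 0.2
```

Call:
drive_tool(
  steps=[
    {"delta_pos": [0, 0, -0.7], "yaw": 0, "hand": 0},
    {"delta_pos": [0, 0, -0.5], "yaw": 0, "hand": 0},
    {"delta_pos": [0, 0, 0], "yaw": 0, "hand": 0},
  ],
)

```text
clock: 7.68
eef_pos: [449.9, -32.0, 86.9]
eef_rot: [3.141, -0.002, 0.26]
wrist_force: [-8.5, 0.3, 24.6]
finger_gap: 0.4
```

Call:
drive_tool(
  steps=[
    {"delta_pos": [0, 0, 10], "yaw": 0, "hand": 0},
    {"delta_pos": [0, 0, 24], "yaw": 0, "hand": 0},
    {"delta_pos": [25, 31, 0], "yaw": 0, "hand": 0},
    {"delta_pos": [25, 30, 0], "yaw": 0, "hand": 0},
    {"delta_pos": [0, 0, 0], "yaw": 0, "hand": 0},
  ],
)

```text
clock: 8.1
eef_pos: [502.2, 32.5, 120.0]
eef_rot: [3.141, -0.003, 0.262]
wrist_force: [-0.1, 0.3, 0.3]
finger_gap: 0.6
```

```bash
python3 -c "
from h import *
look('4')"
```

```text
8.1 [502.20524762  32.50120943 120.03279137] [-0.08508042  0.30732836  0.30117029] 0.5660140012073585
scene tab 124 68.6
scene sec 165 68.2
scene th 110 67.8
scene fo 142 74.1
scene cor 121 67.9
side tab 48 67.9
side sec 88 68.2
side th 52 68.5
side fo 88 74.3
side cor 60 68.4
```

View pics/v4.png

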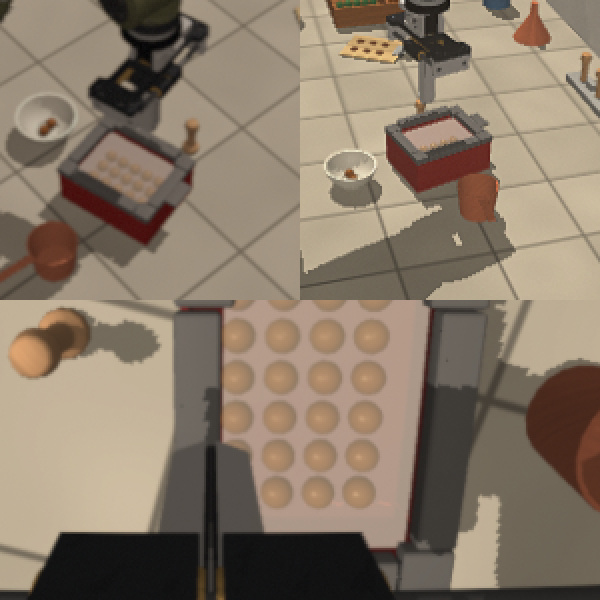

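Sections 1-3 are level, section 4 is up, and the tips are over its rim (wrist 210,445). The peg at (50,345) is well clear, so I'll press section 4.

Call:
drive_tool(
  steps=[
    {"delta_pos": [0, 0, -12], "yaw": 0, "hand": 0},
    {"delta_pos": [0, 0, -8], "yaw": 0, "hand": 0},
    {"delta_pos": [0, 0, -2], "yaw": 0, "hand": 0},
    {"delta_pos": [0, 0, 0], "yaw": 0, "hand": 0},
  ],
)

```text
clock: 8.58
eef_pos: [498.6, 28.6, 96.6]
eef_rot: [-3.141, 0.001, 0.259]
wrist_force: [0.6, -0.4, -0.1]
finger_gap: 0.6
```

Call:
drive_tool(
  steps=[
    {"delta_pos": [0, 0, -2], "yaw": 0, "hand": 0},
    {"delta_pos": [0, 0, -2], "yaw": 0, "hand": 0},
    {"delta_pos": [0, 0, -2], "yaw": 0, "hand": 0},
    {"delta_pos": [0, 0, -1.5], "yaw": 0, "hand": 0},
  ],
)

```text
clock: 8.92
eef_pos: [499.5, 29.0, 90.1]
eef_rot: [3.141, -0.001, 0.26]
wrist_force: [-2.8, -0.8, 6.4]
finger_gap: 0.4
```

Call:
drive_tool(
  steps=[
    {"delta_pos": [0, 0, -1], "yaw": 0, "hand": 0},
    {"delta_pos": [0, 0, -1], "yaw": 0, "hand": 0},
    {"delta_pos": [0, 0, -0.8], "yaw": 0, "hand": 0},
    {"delta_pos": [0, 0, -0.6], "yaw": 0, "hand": 0},
    {"delta_pos": [0, 0, 0], "yaw": 0, "hand": 0},
  ],
)

```text
clock: 9.33
eef_pos: [499.5, 29.0, 87.2]
eef_rot: [3.141, -0.001, 0.26]
wrist_force: [-3.3, -0.7, 10.5]
finger_gap: 0.7
```

Call:
drive_tool(
  steps=[
    {"delta_pos": [0, 0, -0.7], "yaw": 0, "hand": 0},
    {"delta_pos": [0, 0, -0.5], "yaw": 0, "hand": 0},
    {"delta_pos": [0, 0, 0], "yaw": 0, "hand": 0},
  ],
)

```text
clock: 9.58
eef_pos: [499.6, 29.0, 87.0]
eef_rot: [3.141, -0.001, 0.26]
wrist_force: [-10.8, -1.0, 25.3]
finger_gap: 0.8
```

Call:
drive_tool(
  steps=[
    {"delta_pos": [0, 0, 10], "yaw": 0, "hand": 0},
    {"delta_pos": [0, 0, 30], "yaw": 0, "hand": 0},
    {"delta_pos": [0, 0, 40], "yaw": 0, "hand": 0},
    {"delta_pos": [0, 0, 40], "yaw": 0, "hand": 0},
    {"delta_pos": [0, 0, 0], "yaw": 0, "hand": 0},
  ],
)

```text
clock: 10.0
eef_pos: [501.6, 29.1, 212.6]
eef_rot: [3.139, -0.011, 0.26]
wrist_force: [0.3, -0.4, 0.7]
finger_gap: 0.4
```

Call:
drive_tool(
  steps=[
    {"delta_pos": [0, 0, 0], "yaw": 0, "hand": 0},
    {"delta_pos": [0, 0, 0], "yaw": 0, "hand": 0},
  ],
)

```text
clock: 10.17
eef_pos: [498.9, 29.2, 204.4]
eef_rot: [-3.141, 0.001, 0.26]
wrist_force: [-0.3, 0.9, -1.0]
finger_gap: 0.6
```

```bash
python3 -c "
from h import *
look('5')"
```

```text
10.1667 [498.90475193  29.15935654 204.42115716] [-0.32418927  0.92994451 -1.00211368] 0.6272403024466329
scene tab 114 68.5
scene sec 165 68.2
scene th 110 68.5
scene fo 146 68.5
scene cor 132 68.2
side tab 49 68.6
side sec 90 68.2
side th 55 69.0
side fo 80 67.8
side cor 62 68.5
```

View pics/v5.png

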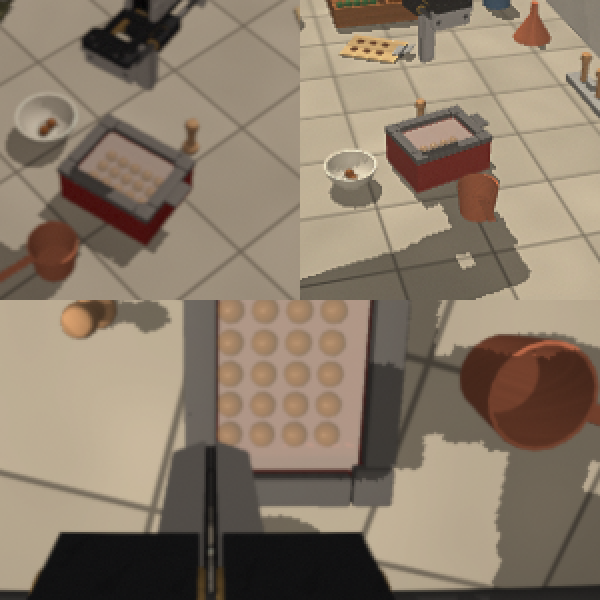

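All four sections are level with the corners, the tin and the nearby objects look unmoved, and the arm is clear. Handing in.

```bash
python3 -c "
from cell import manip
print(manip.sign_off())"
```

```text
the job is handed in; nothing more can be done
None
```

The marble tin's lid is closed, and I handed the job in at about 10 s of the 59 s allowed. I pressed the four rim sections in order with closed fingertips: pull-tab side, +y, +x, then -y. Each went down until it met its hard stop, with 19–25 N of vertical force at a tool height of about 87 mm.

- **Order:** the depth check after each press showed that section level with the corners and the later ones still up.
- **Final state:** all four sections are within about 1 mm of the corner tops in both cameras. The robot is clear of everything.
- **Tin and bystanders:** by eye, the tin, cup, bowl, marbles and peg look unmoved; I did not measure their final positions. The card was only partly in view and the round tin was outside the final crops, but the arm stayed high above the shelf apart from the presses on the tin.
- **Disagreements:** the two cameras differed by 2–3 mm on the tin's position, and both read heights about 1–1.5 mm low. Neither affected the result. I saw sideways forces of up to about 11 N during the presses, but no visible shift of the tin.

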